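# Knock a soap bar up out of its mould

### The job

A bar of home-made soap is stuck in the white stoneware mould. Take the C-shaped metal knockout tool, bring its upright rod in under the mould, feel gently for the hole in the base, and push the bar slowly up from below until its top stands about 20 mm above the mould's rim, without lifting the mould off its stand. Then draw the tool out from under the mould and stand it upright on the worktop clear of the stand, leaving the plant pot, the jug and the cup alone.

Things in the scene. Friction and masses are not known exactly. Their poses are not given: they have to be found in the camera images.
- stand: Fixed pale wooden stand, 96 (x) x 132 (y) mm; origin: centre of its underside, on the worktop. Two side walls along x, 90 mm high, inner faces at y = +-48 mm, carry the mould between 12 mm lips (102 mm high overall). A cross tie 30 mm high joins them at x = +38 to +48 mm. Its -x side is open: a tool enters there, between the walls, moving towards +x.
- mould: White stoneware mould block, 84 (x) x 120 (y) x 50 mm, loose, lying in the stand, axes as the stand's; origin: centre of its underside, 90 mm above the worktop. Only its weight (1.2 to 1.6 kg) holds it down: about 11 N upwards can lift it. Cavity 52 x 74 mm, closed below by the base plate.
- mould_base (a point): Centre of the mould's underside at the 10 mm thick steel base plate (plate's underside 1 mm above the mould's). The plate has one oblong through hole, 20 (x) x 14 (y) mm, centred at x = 0 of the mould but anywhere from y = -16 to +16 mm: the plate sits shifted in its grooves (firmly). The hole is not measured and cannot be seen, only felt from below.
- mould_rim (a point): Centre of the mould's upper rim, 50 mm above the mould's origin.
- soap (a joint): Height (m) of the cream soap bar's top above the mould's rim (negative: sunk). The bar, 51 x 71 x 34 mm, fits tight and stays where pushed; it starts 0 to 5 mm sunk. Its underside is 16 mm plus this value above the mould's underside. It moves up at about 6 N plus 1.2 N per 10 mm/s of speed (8 N at 15 mm/s), so pushed fast it lifts the mould; hard stop at 0.030.
- tool: Loose C-shaped aluminium knockout tool, 0.45 kg, standing on its foot; z up; origin: foot's underside below the rod. Foot 44 wide, 12 thick, x = -90 to +18 mm. Post 14 x 24 mm at x = -80 mm. Top arm over the rod, x = -87 to +13, z = 180 to 198 mm, 14 wide. Rod upright at x = y = 0, 10 mm in diameter, domed top at z = 74 mm. Open to +x; throat from post to rod axis 73 mm.
- tool_tip (a point): Top of the tool's domed rod, 74 mm above the tool's origin.
- tool_grip (a point): Middle of the black rubber sleeve on the tool's top arm (44 x 18 x 20 mm, long side along the tool's x), 189 mm above the foot's underside, at x = -20 mm of the tool: the place to grip, from above, fingers closing along the tool's y.
- plant_pot: Bystander: dark blue glazed pot with a spiky plant, 132 mm across, 105 mm high; origin centre of its underside.
- jug: Bystander: glass jug with orange tulips, 100 mm across, 130 mm high; origin centre of its underside.
- cup: Bystander: small white cup with a bare clay foot, 76 mm across, 68 mm high; origin centre of its underside.
There are look-alikes about, which are no part of the job. Leave any blue or orange look-alike of the mould alone.

How it is judged:
By the outcome, as a careful person would: the job done as asked, in the order asked, and still so for the second after the job is handed in, with the robot touching nothing.
It also fails if it takes over 72 s, if anything falls off the work surface, if the arm or the gripper's body presses on something with over 40 N, if the wrist force passes 120 N, or if a joint passes its speed limit or range.

### The arm

A 7-joint arm with a two-finger parallel gripper is mounted at the origin on the work surface. World frame = base frame: x ahead of the robot, y to its left, z up, the work surface at z = 0. Lengths are in m, angles in rad, forces in N, time in s.
With the tool pointing down it reaches from about 0.425 to 0.825 m from the base axis. Payload 3.6 kg.
Tool frame: the origin (TCP) lies midway between the tips of the shut fingers; the grasp point (between the pads) lies 19 mm behind it; z points along the fingers, x is the direction in which the jaws open and shut, and the axes are right-handed (so a half turn about z gives the same grasp; the last joint's range is limited). The gripper opens to 85 mm and grips with 20 to 120 N. Pads are 22 mm wide; open, the fingers measure 114 mm over their backs; the gripper's body (76 mm by 85 mm) begins 54 mm behind the grasp point. The pads swing forward as they close: fully open they stand 13 mm farther back than shut.
Start: joints at [-1.284, 0.615, -0.013, 1.423, 0.008, 1.103, -0.04], TCP at [0.201, 0.618, 0.231] pointing down, gripper open.
Joint ranges: [-3.12, 3.12], [-0.3, 2.06], [-1.34, 1.32], [0.26, 2.42], [-1.36, 4.5], [0.01, 1.98], [-2.84, 2.84]. Speed limits (rad/s): [2.79, 2.79, 3.14, 3.14, 3.14, 3.14, 3.14].

### API

Orientations are given as a unit quaternion [w, x, y, z].
In Python, from cell import read_state, get_image, close_job gives the robot as it stands.
- The arm moves only by the tool arm_command, never from a script. Its argument "steps" is a list that holds one entry, the list of rows, each a list of 5 numbers: the opening in per cent of the stroke, from 0 (shut) to 100 (fully open), then the shift along the tool's x, y, z in cm, then the turn about the tool's z in degrees. In form: [[[grip, dx, dy, dz, twist], ...]]. A call has exactly 8 rows; each row is the pose to reach, as a shift and turn from the pose commanded when the call began, along the tool's axes at that moment; what a row does not reach only later rows make up. A row lasts 1/12 s, in which the tool goes at most 41.7 mm and 7.16 degrees, less where a joint would pass 70% of its speed; a pose out of reach is approached as far as the arm can. A call with a gripper value outside its range is refused whole. The fingers move at their own pace and stop on an object; the grip force is fixed at half the most. Time passes only in rows, so rows that repeat a pose let the fingers close, or fill a call up. It gives the time, the measured TCP pose, the force and the opening at its end, in the units of the state.
- read_state(): the state, without advancing time (a new reading comes with each control period).
- get_image(name): name is "side" or "top" or "wrist"; returns a dict with "img" (480x640x3 uint8, blue, green, red), "range_z" (480x640 float32, m along the optical axis (not along the pixel's ray), 0 where there is no reading), "fx", "fy", "cx", "cy" (pixels), "R" (3x3) and "t" (3): a world point X has camera coordinates R X + t. Camera axes: x right, y down, z forward; pixel columns grow to the right and rows downward; lengths in m; the calibration is good to about 2 mm. The wrist camera is an equidistant fisheye: a pixel r from the principal point sees the ray r / f radians off the axis. A picture is of the moment at which its call begins.
- close_job(): hands the job in, once; it reports no verdict.
The state is a dict: "clock": time; "joints": joint angles; "dq": joint speeds; "joint_efforts": joint torques, N m; "ee_pos": TCP position; "tool_rot": TCP orientation; "wrist_force": force on the tool from outside, world axes, zero at the start; "wrist_torque": the same for the moment, N m; "width": finger opening in m.
Only numpy, scipy, OpenCV 4.12 (cv2) and the standard library are available. Lean on these libraries where they do the work, as an engineer would, in place of code of your own. Each camera call takes 0.05 s, during which the arm holds its last target. There are 200 camera calls.

## Working session

There is one attempt and no reset: what is moved stays moved. The work goes in short steps, Python scripts to look and compute and a tool call to move; the robot and the scene stay as the last step left them, time stands still between calls to the robot, and variables do not carry over. Pictures are saved under pics/ and viewed, about 8 in all and at most 12, crops included, and the job is handed in when it is done.

Besides the shell and the picture viewer there is one more tool, called after ">>>" as name(argument=value, ...) on one line, values as JSON. arm_command: Moves the arm, as the interface text tells. Its arguments: {"type":"object","properties":{"steps":{"type":"array"}},"required":["steps"]}

```bash
mkdir -p pics; ls
cat > h.py <<'E'
import numpy as np, cv2
from cell import read_state, get_image, close_job
def snap(n,f):
    g=get_image(n); np.savez('pics/'+f+'.npz',**g); cv2.imwrite('pics/'+f+'.png',g['img']); return g
def load(f): return dict(np.load('pics/'+f+'.npz'))
def world(g,u,v,z=None):
    R,t=g['R'],g['t']
    ray=np.array([(u-g['cx'])/g['fx'],(v-g['cy'])/g['fy'],1.])
    if z is None: return R.T@(ray*g['range_z'][int(v),int(u)]-t)
    C=-R.T@t; d=R.T@ray; return C+d*(z-C[2])/d[2]
E
python3 - <<'E'
from h import *
for n in('top','side'):
    g=snap(n,n+'0'); print(n,g['fx'],g['cx'],g['cy'],-g['R'].T@g['t'],g['R'])
print(read_state())
E
```

```text
pics
top 486.33124116810876 319.72560420227376 240.19060982662066 [0.42300889 0.00999379 1.27803114] [[-0.02508151 -0.99968479  0.00111495]
 [-0.98404108  0.02449245 -0.17624778]
 [ 0.17616491 -0.00551771 -0.9843452 ]]
side 441.4147605435794 311.9613408272344 236.10568589356265 [ 0.26592155 -0.65674777  0.96409307] [[ 0.88370627 -0.46783709 -0.01384523]
 [-0.34917314 -0.63928408 -0.68512334]
 [ 0.31167508  0.61028217 -0.72829549]]
{'clock': 0.1, 'joints': array([-1.28352532,  0.61584311, -0.01260256,  1.42474056,  0.00811522,
        1.10339362, -0.04038651]), 'dq': array([-0.00103246, -0.00210279,  0.00012456, -0.00379636, -0.00155043,
       -0.00033993, -0.00062197]), 'joint_efforts': array([ 1.28075611e-03, -4.70386255e+01,  2.60218279e-01, -1.71570182e+01,
        1.01056206e-02,  5.90202108e-03, -1.12174728e-06]), 'ee_pos': array([0.20040952, 0.61761304, 0.23024001]), 'tool_rot': array([ 7.06584257e-04,  8.08880434e-01,  5.87972008e-01, -9.28871956e-04]), 'wrist_force': array([ 0.15597355,  0.87037733, -1.06223486]), 'wrist_torque': array([ 0.01650554,  0.00069013, -0.02185976]), 'width': 0.0851649135113218}
```

View pics/top0.png

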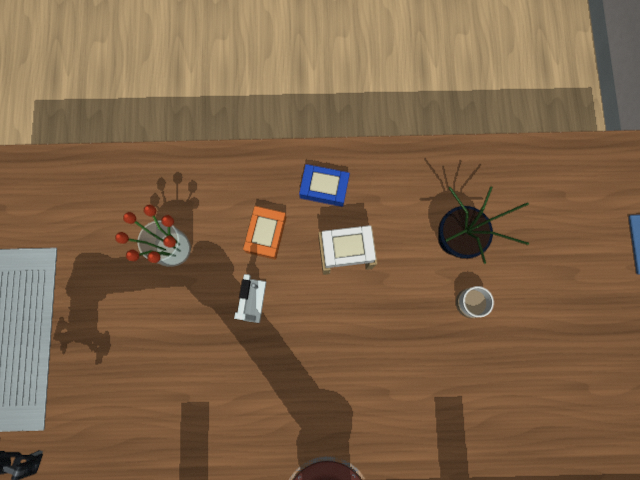

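View pics/side0.png

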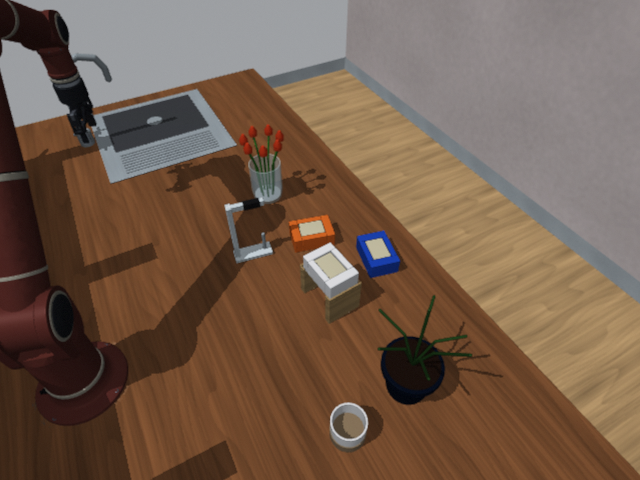

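Run:
```python
from h import *
a=load('top0');b=load('side0')
c1=cv2.resize(a['img'][200:340,220:390],None,fx=4,fy=4,interpolation=cv2.INTER_CUBIC)[:, :680]
c1=cv2.resize(a['img'][215:335,225:385],(533,400),interpolation=cv2.INTER_CUBIC)
c2=cv2.resize(b['img'][190:330,220:370],(429,400),interpolation=cv2.INTER_CUBIC)
im=np.hstack([c1,c2]); im=cv2.resize(im,(800,int(400*800/962))); cv2.imwrite('pics/c.png',im)
# heights
v,u=np.mgrid[0:480,0:640]
def cloud(g):
    Z=g['range_z'];P=np.stack([(u-g['cx'])/g['fx']*Z,(v-g['cy'])/g['fy']*Z,Z],-1)
    return (P-g['t'])@g['R']
for n,g in(('top',a),('side',b)):
    P=cloud(g)
    for nm,lo,hi,x0,x1,y0,y1 in(('arm',.17,.215,.2,.6,.1,.3),('mould',.13,.15,.3,.7,-.15,.12),('armpost/foot',.005,.02,.2,.45,.1,.3),('orange',.02,.17,.4,.55,.08,.22),('blue',.02,.15,.5,.68,-.1,.1)):
        m=(P[...,2]>lo)&(P[...,2]<hi)&(P[...,0]>x0)&(P[...,0]<x1)&(P[...,1]>y0)&(P[...,1]<y1)&(g['range_z']>0)
        q=P[m]
        if len(q)>5:
            r=cv2.minAreaRect((q[:,:2]*1000).astype(np.float32)); print(n,nm,len(q),np.round(r[0]),np.round(r[1]),round(r[2],1),'z',q[:,2].min().round(3),np.median(q[:,2]).round(3),q[:,2].max().round(3))
```

```text
top arm 400 [494. 178.] [25. 99.] 81.1 z 0.171 0.198 0.204
top mould 1747 [613. -63.] [ 85. 120.] 5.5 z 0.13 0.138 0.147
top armpost/foot 231 [325. 200.] [247. 198.] 0.5 z 0.005 0.006 0.019
top orange 72 [489. 171.] [91. 10.] 1.0 z 0.021 0.077 0.166
top blue 1668 [608. -48.] [ 96. 106.] 1.9 z 0.023 0.137 0.146
side arm 379 [494. 173.] [ 26. 100.] 81.7 z 0.17 0.195 0.202
side mould 1417 [612. -68.] [ 85. 123.] 5.4 z 0.13 0.138 0.144
side armpost/foot 43 [325. 217.] [246. 131.] 2.2 z 0.005 0.01 0.019
side orange 270 [488. 168.] [27. 92.] 76.1 z 0.02 0.081 0.17
side blue 1452 [614.   1.] [210. 107.] 82.8 z 0.02 0.136 0.144
```

View pics/c.png

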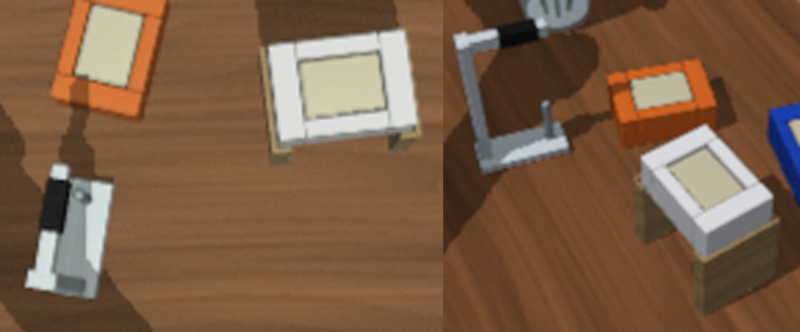

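```bash
cat >> h.py <<'E'
from scipy.spatial.transform import Rotation as Ro
def goto(x,y,z,yaw,s=None):
    s=s or read_state(); q=s['tool_rot']; R=Ro.from_quat([q[1],q[2],q[3],q[0]]).as_matrix()
    d=R.T@(np.array([x,y,z])-s['ee_pos'])*100
    cur=np.degrees(np.arctan2(R[1,1],R[0,1])); tw=-(yaw-cur)
    print('shift cm',d.round(2),'twist',round(tw,2),'| cur',s['ee_pos'].round(4),'yaw',round(cur,2),'tilt',np.degrees(np.arccos(-R[2,2])).round(2),'F',s['wrist_force'].round(2),'w',round(s['width'],4),'t',round(s['clock'],2))
def grip2tip(yaw,s=None):
    s=s or read_state(); p=s['ee_pos']; a=np.radians(yaw)
    print('tip est',(p+[.02*np.cos(a),.02*np.sin(a),.019-.189+.074]).round(4))
E
python3 -c "
from h import *
goto(.511,.173,.26,-9)"
```

```text
shift cm [-32.71  43.26  -2.9 ] twist -8.97 | cur [0.2004 0.6176 0.2302] yaw -17.97 tilt 0.13 F [ 0.16  0.87 -1.06] w 0.0852 t 0.1
```

>>> arm_command(steps=[[[100,-0.7,0.9,-1,0],[100,-2.2,2.9,-2,0],[100,-4.3,5.7,-2.9,0],[100,-6.6,8.7,-2.9,-1],[100,-8.9,11.7,-2.9,-2],[100,-11.2,14.8,-2.9,-3],[100,-13.5,17.8,-2.9,-4],[100,-15.8,20.9,-2.9,-5]]])

```text
clock: 0.77
ee_pos: [0.3517, 0.4009, 0.261]
tool_rot: [0.0, 0.782, 0.623, 0.0]
wrist_force: [0.3, 0.5, 0.2]
width: 0.0853
```

>>> arm_command(steps=[[[100,-2,2.6,0,-1],[100,-4.3,5.7,0,-2],[100,-6.6,8.7,0,-3],[100,-8.9,11.7,0,-4],[100,-11.2,14.7,0,-4],[100,-13.6,18,0,-4],[100,-15.4,20.2,0,-4],[100,-16,21,0,-4]]])

```text
clock: 1.43
ee_pos: [0.5226, 0.193, 0.2609]
tool_rot: [0.002, 0.764, 0.646, -0.0]
wrist_force: [-0.5, -0.3, -0.0]
width: 0.0855
```

```bash
python3 -c "
from h import *
goto(.511,.173,.26,-9)
g=snap('wrist','w1');print(g['fx'],g['cx'],g['cy'],g['R'],-g['R'].T@g['t'])"
```

```text
shift cm [-2.16 -0.82  0.1 ] twist -0.56 | cur [0.5226 0.193  0.2609] yaw -9.56 tilt 0.28 F [-0.46 -0.31 -0.02] w 0.0855 t 1.43
371.64829954431775 316.768555739939 247.61189373409437 [[ 0.16488821  0.98630584 -0.00355841]
 [ 0.94937841 -0.15773466  0.27166231]
 [ 0.26738084 -0.04817219 -0.96238606]] [0.45477412 0.20567819 0.403367  ]
```

View pics/w1.png

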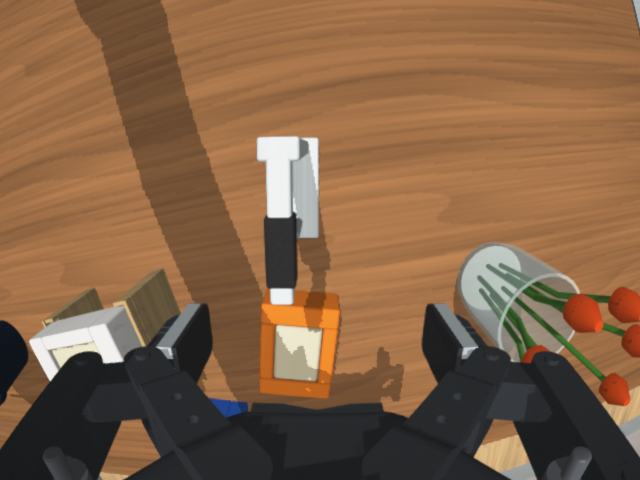

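```bash
cat >> h.py <<'E'
def wfish(g,u,v,z):
    d=np.array([u-g['cx'],v-g['cy']])/g['fx'];th=np.hypot(*d)
    ray=np.array([*(d/max(th,1e-9)*np.sin(th)),np.cos(th)]);R,t=g['R'],g['t'];C=-R.T@t;w=R.T@ray
    return C+w*(z-C[2])/w[2]
E
python3 -c "
from h import *
g=load('w1')
for u,v,z in((265,217,.199),(299,217,.199),(297,290,.199),(267,287,.199),(282,304,.198),(278,137,.198)): print(wfish(g,u,v,z).round(4))
a=wfish(g,282,304,.198);b=wfish(g,278,137,.198);print(np.degrees(np.arctan2(*(a-b)[[1,0]])),np.linalg.norm(a-b))
goto(.511,.173,.17,-9)"
```

```text
[0.4891 0.1696 0.199 ]
[0.4923 0.1886 0.199 ]
[0.5354 0.1796 0.199 ]
[0.5307 0.1622 0.199 ]
[0.5434 0.1687 0.198 ]
[0.4464 0.1849 0.198 ]
-9.43443090390864 0.0983901391347914
shift cm [-2.19 -0.82  9.08] twist -0.56 | cur [0.5226 0.1936 0.2608] yaw -9.56 tilt 0.25 F [ 1.12 -0.74  0.82] w 0.0854 t 1.48
```

>>> arm_command(steps=[[[100,-1.0,-0.4,0.5,0],[100,-2.0,-0.75,1.5,0],[100,-2.0,-0.75,3,0],[100,-2.0,-0.75,4.5,0],[100,-2.0,-0.75,6.2,0],[100,-2.0,-0.75,7.8,0],[100,-2.0,-0.75,8.8,0],[100,-2.0,-0.75,9.1,0]]])

```text
clock: 2.15
ee_pos: [0.5069, 0.1827, 0.1679]
tool_rot: [-0.001, 0.76, 0.65, -0.002]
wrist_force: [-0.0, 0.1, -0.6]
width: 0.0854
```

>>> arm_command(steps=[[[100,0,0,0,0],[50,0,0,0,0],[30,0,0,0,0],[10,0,0,0,0],[10,0,0,0,0],[10,0,0,0,0],[10,0,0,0,0],[10,0,0,0,0]]])

```text
clock: 2.82
ee_pos: [0.5095, 0.1819, 0.1696]
tool_rot: [0.0, 0.76, 0.649, 0.001]
wrist_force: [1.4, 0.2, 0.3]
width: 0.0171
```

```bash
python3 -c "
from h import *
goto(.512,.175,.17,-9.5);print(read_state()['wrist_torque'])"
```

```text
shift cm [-0.64  0.36 -0.04] twist 0.49 | cur [0.5095 0.1819 0.1696] yaw -9.01 tilt 0.1 F [1.4  0.24 0.25] w 0.0171 t 2.82
[-0.02852354 -0.18748379  0.03058877]
```

>>> arm_command(steps=[[[10,0,0,-0.2,0],[10,0,0,-0.6,0],[10,0,0,-1.2,0],[10,0,0,-1.7,0],[10,0,0,-2,0],[10,0,0,-2,0],[10,0,0,-2,0],[10,0,0,-2,0]]])

```text
clock: 3.48
ee_pos: [0.5085, 0.1817, 0.1891]
tool_rot: [-0.0, 0.76, 0.65, -0.0]
wrist_force: [0.1, -0.6, -4.6]
width: 0.0169
```

```bash
python3 -c "
from h import *
g=snap('side','s2')
goto(.472,-.079,.19,5.5);print(read_state()['wrist_torque'])
cv2.imwrite('pics/s2c.png',cv2.resize(g['img'][170:320,200:400],(800,600),interpolation=cv2.INTER_CUBIC))"
```

```text
shift cm [-26.32   0.46  -0.09] twist -14.47 | cur [0.5085 0.1817 0.189 ] yaw -8.97 tilt 0.05 F [-0.82 -0.07 -3.73] w 0.0172 t 3.53
[ 0.0604491  -0.08194996 -0.01594207]
```

View pics/s2c.png

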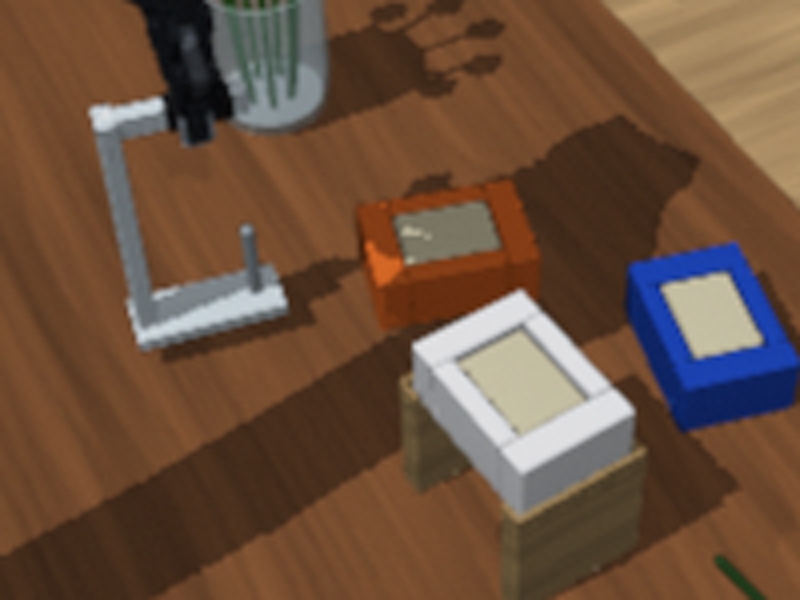

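>>> arm_command(steps=[[[10,-0.7,0,0,-1],[10,-2.2,0,0,-3],[10,-4.2,0.1,0,-5],[10,-6.4,0.1,0,-7],[10,-8.6,0.2,0,-9],[10,-10.8,0.2,0,-11],[10,-13,0.3,0,-13],[10,-15.2,0.3,0,-14.5]]])

```text
clock: 4.2
ee_pos: [0.4879, 0.0301, 0.1892]
tool_rot: [0.0, 0.672, 0.741, -0.0]
wrist_force: [0.9, -0.8, -5.1]
width: 0.017
```

```bash
python3 -c "
from h import *
goto(.472,-.079,.179,5.5)"
```

```text
shift cm [-10.7   -2.65   1.02] twist 0.11 | cur [0.4879 0.0301 0.1892] yaw 5.61 tilt 0.0 F [ 0.89 -0.79 -5.05] w 0.017 t 4.2
```

>>> arm_command(steps=[[[10,-1.9,-0.5,0,0],[10,-3.8,-1,0,0],[10,-5.6,-1.5,0.3,0],[10,-7.4,-2,0.6,0],[10,-9,-2.4,0.9,0],[10,-10.2,-2.6,1,0],[10,-10.7,-2.65,1,0],[10,-10.7,-2.65,1,0]]])

```text
clock: 4.87
ee_pos: [0.4719, -0.0794, 0.1793]
tool_rot: [0.0, 0.673, 0.739, -0.0]
wrist_force: [0.5, -0.5, -5.8]
width: 0.0171
```

>>> arm_command(steps=[[[10,0,0,0,0],[10,0,0,0,0],[10,0,0,0,0],[10,0,0,0,0],[10,0,0,0,0],[10,0,0,0,0],[10,0,0,0,0],[10,0,0,0,0]]])

```text
clock: 5.53
ee_pos: [0.472, -0.0778, 0.1793]
tool_rot: [0.0, 0.672, 0.74, -0.0]
wrist_force: [-0.4, 0.2, -4.4]
width: 0.017
```

```bash
python3 -c "
from h import *
goto(.472,-.079,.179,5.5); print(read_state()['wrist_torque'])
g=snap('wrist','w3');cv2.imwrite('pics/w3c.png',cv2.resize(g['img'][100:400,120:520],(800,600),interpolation=cv2.INTER_CUBIC)); snap('top','t3');snap('side','s3')"
```

```text
shift cm [-0.12 -0.01  0.03] twist 0.03 | cur [ 0.472  -0.0778  0.1793] yaw 5.53 tilt 0.0 F [-0.36  0.17 -4.37] w 0.017 t 5.53
[-0.01420605 -0.04193781 -0.03045246]
```

View pics/w3c.png

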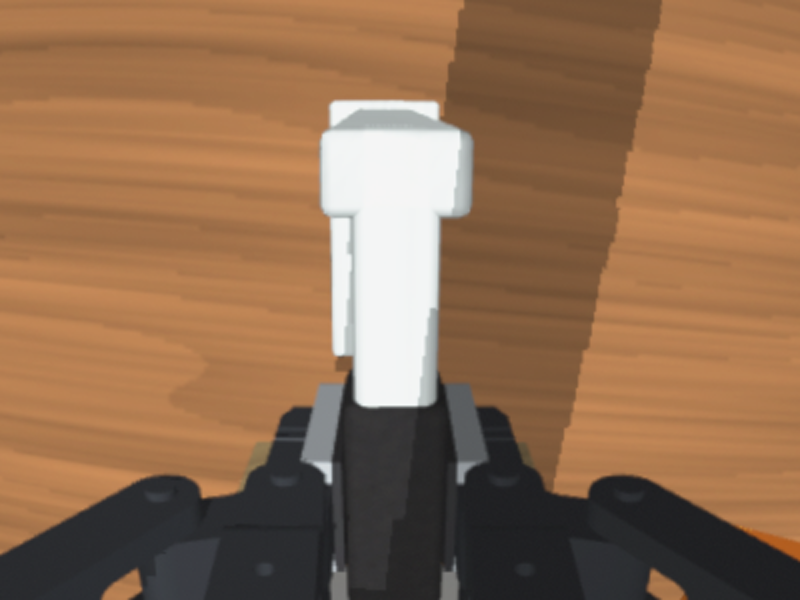

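>>> arm_command(steps=[[[10,0,0,0.3,0],[10,0,0,0.6,0],[10,0,0,0.85,0],[10,0,0,0.95,0],[10,0,0,1.0,0],[10,0,0,1.0,0],[40,0,0,1.0,0],[60,0,0,1.0,0]]])

```text
clock: 6.35
ee_pos: [0.4726, -0.078, 0.1698]
tool_rot: [0.001, 0.672, 0.74, 0.0]
wrist_force: [0.5, -0.0, -0.0]
width: 0.0405
```

>>> arm_command(steps=[[[60,0,0,0,0],[60,-0.2,0,0,0],[60,-0.4,0,0,0],[60,-0.5,0,0,0],[60,-0.5,0,0,0],[60,-0.5,0,0,0],[60,-0.5,0,0,0],[60,-0.5,0,0,0]]])

```text
clock: 7.02
ee_pos: [0.4724, -0.0828, 0.1693]
tool_rot: [-0.0, 0.672, 0.74, -0.0]
wrist_force: [0.4, 0.7, -0.4]
width: 0.051
```

```bash
python3 -c "
from h import *
goto(.472,-.079,.17,5.5)
g=snap('wrist','w4');cv2.imwrite('pics/w4c.png',cv2.resize(g['img'][100:400,120:520],(800,600),interpolation=cv2.INTER_CUBIC))"
```

```text
shift cm [ 0.38 -0.01 -0.07] twist 0.03 | cur [ 0.4724 -0.0828  0.1693] yaw 5.53 tilt 0.01 F [ 0.36  0.7  -0.38] w 0.051 t 7.02
```

View pics/w4c.png

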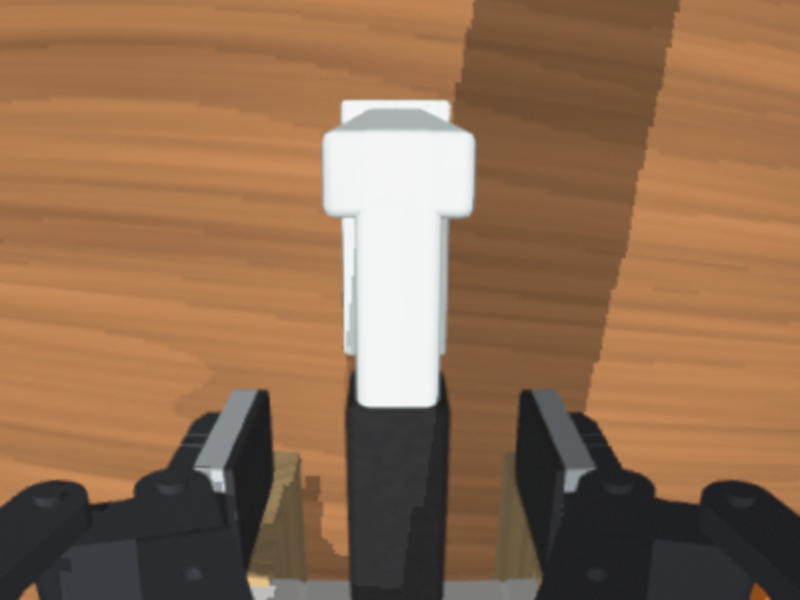

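>>> arm_command(steps=[[[20,0,0,0,0],[10,0,0,0,0],[10,0,0,0,0],[10,0,0,0,0],[10,0,0,0,0],[10,0,0,-0.4,0],[10,0,0,-0.8,0],[10,0,0,-0.9,0]]])

```text
clock: 7.73
ee_pos: [0.4721, -0.083, 0.1784]
tool_rot: [-0.0, 0.672, 0.74, -0.0]
wrist_force: [1.1, 0.2, -5.0]
width: 0.0169
```

```bash
python3 -c "
from h import *
g=load('w4')
a=wfish(g,319,302,.199);b=wfish(g,319,165,.198);print(a,b)
u=np.array([np.cos(np.radians(5.5)),np.sin(np.radians(5.5)),0])
print('tip',a+.042*u,b+.087*u)
s=read_state();goto(.472,-.079,.17,5.5);print(s['wrist_torque'])
M=np.array([.613,-.065,0]);v=np.array([-u[1],u[0],0])
for p in (a+.042*u,b+.087*u,s['ee_pos']): print('stand frame',(p-M)@u,(p-M)@v)
# stand walls front edges in w4: z .09?
for c in ((300,455),(502,455),(268,578),(540,578)):
  p=wfish(g,c[0]/2+120,c[1]/2+100,.102);print(c,(p-M)@u,(p-M)@v)
"
```

```text
[ 0.45422687 -0.08281642  0.199     ] [ 0.40988948 -0.08722493  0.198     ]
tip [ 0.49603351 -0.0787909   0.199     ] [ 0.49648895 -0.07888635  0.198     ]
shift cm [0.4  0.03 0.84] twist 0.01 | cur [ 0.4721 -0.083   0.1784] yaw 5.51 tilt 0.04 F [ 1.12  0.16 -5.02] w 0.0169 t 7.73
[-0.07157467 -0.21093258  0.03495157]
stand frame -0.11774979957043727 -0.002516664708168468
stand frame -0.11730560314563554 -0.002655329425486948
stand frame -0.14195523993303094 -0.004372003154861169
(300, 455) -0.09845740874681323 -0.03297869522245854
(502, 455) -0.09846239480260391 0.03153113862106904
(268, 578) -0.04830682388421048 -0.04711468889862925
(540, 578) -0.048033480739815254 0.04857747271731752
```

>>> arm_command(steps=[[[10,0.1,0.5,0,0],[10,0.2,1.5,0,0],[10,0.3,2.8,0,0],[10,0.3,4.2,0,0],[10,0.3,5.6,0,0],[10,0.3,6.6,0,0],[10,0.3,7,0,0],[10,0.3,7,0,0]]])

```text
clock: 8.4
ee_pos: [0.5433, -0.0725, 0.1778]
tool_rot: [0.0, 0.672, 0.741, 0.0]
wrist_force: [-1.0, -0.6, -4.6]
width: 0.0171
```

>>> arm_command(steps=[[[10,0,0.5,0,0],[10,0,1.3,0,0],[10,0,2.3,0,0],[10,0,3.3,0,0],[10,0,4.2,0,0],[10,0,4.7,0,0],[10,0,4.75,0,0],[10,0,4.75,0,0]]])

```text
clock: 9.07
ee_pos: [0.5889, -0.0685, 0.1781]
tool_rot: [-0.0, 0.672, 0.74, -0.0]
wrist_force: [-0.5, 0.4, -4.9]
width: 0.0169
```

>>> arm_command(steps=[[[10,0,0,-0.1,0],[10,0,0,-0.2,0],[10,0,0,-0.3,0],[10,0,0,-0.4,0],[10,0,0,-0.5,0],[10,0,0,-0.6,0],[10,0,0,-0.6,0],[10,0,0,-0.6,0]]])

```text
clock: 9.73
ee_pos: [0.5892, -0.0685, 0.1844]
tool_rot: [0.0, 0.672, 0.74, 0.0]
wrist_force: [0.3, -0.2, -4.1]
width: 0.017
```

```bash
cat >> h.py <<'E'
def st():
    s=read_state();M=np.array([.613,-.065,0]);a=np.radians(5.5);u=np.array([np.cos(a),np.sin(a),0]);v=np.array([-u[1],u[0],0])
    p=s['ee_pos']-M; F=s['wrist_force']
    print('tip stand frame mm: x %.1f y %.1f z %.1f'%((p@u+.0244)*1e3,(p@v+.001)*1e3,(s['ee_pos'][2]-.1695+.074)*1e3),'F x %.1f y %.1f z %.1f'%(F@u,F@v,F[2]),'T',(s['wrist_torque']).round(2),'t',round(s['clock'],2))
E
python3 -c "
from h import *
st(); g=snap('side','s5')"
```

```text
tip stand frame mm: x 0.3 y -0.2 z 88.9 F x 0.3 y -0.2 z -4.1 T [ 0.01 -0.05 -0.  ] t 9.73
```

Inside and free. Feel up slowly.

>>> arm_command(steps=[[[10,0,0,-0.05,0],[10,0,0,-0.1,0],[10,0,0,-0.15,0],[10,0,0,-0.2,0],[10,0,0,-0.2,0],[10,0,0,-0.2,0],[10,0,0,-0.2,0],[10,0,0,-0.2,0]]])

```text
clock: 10.45
ee_pos: [0.5891, -0.0685, 0.1863]
tool_rot: [-0.0, 0.672, 0.74, -0.0]
wrist_force: [-0.3, -0.7, -3.5]
width: 0.0169
```

```bash
python3 -c "
from h import *
st()"
```

```text
tip stand frame mm: x 0.3 y -0.2 z 90.8 F x -0.4 y -0.6 z -3.5 T [ 0.02 -0.1  -0.03] t 10.45
```

>>> arm_command(steps=[[[10,0,0,-0.03,0],[10,0,0,-0.06,0],[10,0,0,-0.1,0],[10,0,0,-0.1,0],[10,0,0,-0.1,0],[10,0,0,-0.1,0],[10,0,0,-0.1,0],[10,0,0,-0.1,0]]])

```text
clock: 11.12
ee_pos: [0.5891, -0.0686, 0.1873]
tool_rot: [-0.0, 0.672, 0.74, -0.0]
wrist_force: [-0.3, -0.4, -3.9]
width: 0.0172
```

```bash
python3 -c "
from h import *
st()"
```

```text
tip stand frame mm: x 0.3 y -0.3 z 91.8 F x -0.3 y -0.4 z -3.9 T [ 0.07 -0.05  0.03] t 11.12
```

>>> arm_command(steps=[[[10,0,0,-0.03,0],[10,0,0,-0.06,0],[10,0,0,-0.1,0],[10,0,0,-0.1,0],[10,0,0,-0.1,0],[10,0,0,-0.1,0],[10,0,0,-0.1,0],[10,0,0,-0.1,0]]])

```text
clock: 11.78
ee_pos: [0.5891, -0.0686, 0.1883]
tool_rot: [-0.0, 0.672, 0.74, -0.0]
wrist_force: [-0.1, -0.8, -4.5]
width: 0.0168
```

```bash
python3 -c "
from h import *
st()"
```

```text
tip stand frame mm: x 0.3 y -0.2 z 92.8 F x -0.2 y -0.8 z -4.5 T [-0.01 -0.12  0.04] t 11.78
```

>>> arm_command(steps=[[[10,0,0,-0.03,0],[10,0,0,-0.06,0],[10,0,0,-0.1,0],[10,0,0,-0.1,0],[10,0,0,-0.1,0],[10,0,0,-0.1,0],[10,0,0,-0.1,0],[10,0,0,-0.1,0]]])

```text
clock: 12.45
ee_pos: [0.5891, -0.0686, 0.1893]
tool_rot: [-0.0, 0.672, 0.74, -0.0]
wrist_force: [0.7, 0.6, -3.6]
width: 0.0173
```

```bash
python3 -c "
from h import *
st()"
```

```text
tip stand frame mm: x 0.3 y -0.3 z 93.8 F x 0.8 y 0.5 z -3.6 T [-0.01 -0.09 -0.05] t 12.45
```

>>> arm_command(steps=[[[10,0,0,-0.03,0],[10,0,0,-0.06,0],[10,0,0,-0.1,0],[10,0,0,-0.13,0],[10,0,0,-0.15,0],[10,0,0,-0.15,0],[10,0,0,-0.15,0],[10,0,0,-0.15,0]]])

```text
clock: 13.12
ee_pos: [0.5891, -0.0685, 0.1908]
tool_rot: [-0.0, 0.672, 0.74, -0.0]
wrist_force: [-0.3, 0.1, -4.8]
width: 0.0171
```

```bash
python3 -c "
from h import *
st()"
```

```text
tip stand frame mm: x 0.3 y -0.2 z 95.3 F x -0.3 y 0.1 z -4.8 T [-0.04 -0.11  0.02] t 13.12
```

>>> arm_command(steps=[[[10,0,0,-0.03,0],[10,0,0,-0.06,0],[10,0,0,-0.1,0],[10,0,0,-0.15,0],[10,0,0,-0.2,0],[10,0,0,-0.2,0],[10,0,0,-0.2,0],[10,0,0,-0.2,0]]])

```text
clock: 13.78
ee_pos: [0.5891, -0.0686, 0.1928]
tool_rot: [-0.0, 0.672, 0.74, -0.0]
wrist_force: [0.2, -0.6, -4.9]
width: 0.0169
```

```bash
python3 -c "
from h import *
st()"
```

```text
tip stand frame mm: x 0.3 y -0.2 z 97.3 F x 0.2 y -0.6 z -4.9 T [ 0.   -0.03 -0.02] t 13.78
```

>>> arm_command(steps=[[[10,0.05,0,0,0],[10,0.1,0,0,0],[10,0.15,0,0,0],[10,0.2,0,0,0],[10,0.2,0,0,0],[10,0.2,0,0,0],[10,0.2,0,0,0],[10,0.2,0,0,0]]])

```text
clock: 14.45
ee_pos: [0.589, -0.0666, 0.1928]
tool_rot: [0.0, 0.672, 0.74, -0.0]
wrist_force: [0.8, -0.7, -4.7]
width: 0.0172
```

```bash
python3 -c "
from h import *
st()"
```

```text
tip stand frame mm: x 0.3 y 1.7 z 97.3 F x 0.8 y -0.8 z -4.7 T [ 0.01 -0.06 -0.03] t 14.45
```

>>> arm_command(steps=[[[10,-0.1,0,0,0],[10,-0.2,0,0,0],[10,-0.3,0,0,0],[10,-0.4,0,0,0],[10,-0.4,0,0,0],[10,-0.4,0,0,0],[10,-0.4,0,0,0],[10,-0.4,0,0,0]]])

```text
clock: 15.12
ee_pos: [0.5893, -0.0698, 0.1928]
tool_rot: [-0.0, 0.672, 0.741, 0.0]
wrist_force: [0.6, 2.3, -4.1]
width: 0.0172
```

```bash
python3 -c "
from h import *
st()"
```

```text
tip stand frame mm: x 0.3 y -1.5 z 97.3 F x 0.8 y 2.3 z -4.1 T [ 0.74 -0.01  0.04] t 15.12
```

>>> arm_command(steps=[[[10,0.1,0,0,0],[10,0.2,0,0,0],[10,0.3,0,-0.04,0],[10,0.3,0,-0.08,0],[10,0.3,0,-0.12,0],[10,0.3,0,-0.16,0],[10,0.3,0,-0.2,0],[10,0.3,0,-0.24,0]]])

```text
clock: 15.78
ee_pos: [0.589, -0.0678, 0.1952]
tool_rot: [0.0, 0.672, 0.74, -0.0]
wrist_force: [-0.5, 0.4, -3.8]
width: 0.0171
```

```bash
python3 -c "
from h import *
st()"
```

```text
tip stand frame mm: x 0.3 y 0.5 z 99.7 F x -0.5 y 0.4 z -3.8 T [ 0.03 -0.09 -0.01] t 15.78
```

>>> arm_command(steps=[[[10,0,0,-0.04,0],[10,0,0,-0.08,0],[10,0,0,-0.12,0],[10,0,0,-0.16,0],[10,0,0,-0.2,0],[10,0,0,-0.24,0],[10,0,0,-0.28,0],[10,0,0,-0.32,0]]])

```text
clock: 16.45
ee_pos: [0.5889, -0.0675, 0.1979]
tool_rot: [-0.0, 0.672, 0.74, -0.0]
wrist_force: [1.3, 1.3, -8.4]
width: 0.0169
```

```bash
python3 -c "
from h import *
st()"
```

```text
tip stand frame mm: x 0.2 y 0.8 z 102.4 F x 1.4 y 1.1 z -8.4 T [-0.08 -0.42  0.03] t 16.45
```

>>> arm_command(steps=[[[10,0,0,-0.04,0],[10,0,0,-0.08,0],[10,0,0,-0.12,0],[10,0,0,-0.16,0],[10,0,0,-0.2,0],[10,0,0,-0.24,0],[10,0,0,-0.28,0],[10,0,0,-0.32,0]]])

```text
clock: 17.12
ee_pos: [0.5889, -0.0675, 0.2016]
tool_rot: [-0.0, 0.672, 0.74, -0.0]
wrist_force: [2.3, -0.0, -11.8]
width: 0.0174
```

```bash
python3 -c "
from h import *
st()"
```

```text
tip stand frame mm: x 0.2 y 0.8 z 106.1 F x 2.3 y -0.3 z -11.8 T [-0.02 -0.48 -0.05] t 17.12
```

>>> arm_command(steps=[[[10,0,0,-0.04,0],[10,0,0,-0.08,0],[10,0,0,-0.12,0],[10,0,0,-0.16,0],[10,0,0,-0.2,0],[10,0,0,-0.24,0],[10,0,0,-0.28,0],[10,0,0,-0.32,0]]])

```text
clock: 17.78
ee_pos: [0.5889, -0.0675, 0.2048]
tool_rot: [-0.0, 0.672, 0.74, -0.0]
wrist_force: [2.0, 0.1, -11.3]
width: 0.0173
```

>>> arm_command(steps=[[[10,0,0,-0.04,0],[10,0,0,-0.08,0],[10,0,0,-0.12,0],[10,0,0,-0.16,0],[10,0,0,-0.2,0],[10,0,0,-0.24,0],[10,0,0,-0.28,0],[10,0,0,-0.32,0]]])

```text
clock: 18.45
ee_pos: [0.589, -0.0675, 0.208]
tool_rot: [-0.0, 0.672, 0.74, -0.0]
wrist_force: [1.8, 0.8, -11.0]
width: 0.0175
```

>>> arm_command(steps=[[[10,0,0,-0.04,0],[10,0,0,-0.08,0],[10,0,0,-0.12,0],[10,0,0,-0.16,0],[10,0,0,-0.2,0],[10,0,0,-0.24,0],[10,0,0,-0.28,0],[10,0,0,-0.32,0]]])

```text
clock: 19.12
ee_pos: [0.589, -0.0675, 0.2112]
tool_rot: [-0.0, 0.672, 0.74, -0.0]
wrist_force: [1.2, 0.4, -11.0]
width: 0.0171
```

```bash
cat >> h.py <<'E'
def soap(n,f):
    g=snap(n,f);v,u=np.mgrid[0:480,0:640];Z=g['range_z']
    P=(np.stack([(u-g['cx'])/g['fx']*Z,(v-g['cy'])/g['fy']*Z,Z],-1)-g['t'])@g['R']
    M=np.array([.613,-.065,0]);a=np.radians(5.5);q=P-M
    X=q[...,0]*np.cos(a)+q[...,1]*np.sin(a);Y=-q[...,0]*np.sin(a)+q[...,1]*np.cos(a);z=P[...,2]
    ok=(Z>0)&(z>.11)&(z<.175)
    s=ok&(abs(X)<.02)&(abs(Y)<.028)&~((abs(Y)<.015)&(z>.172)); r=ok&(abs(X)<.04)&(abs(Y)<.058)&(abs(Y)>.043)
    print(n,'soap z',s.sum(),np.percentile(z[s],[10,50,90]).round(4) if s.any() else None,'rim',r.sum(),np.percentile(z[r],[10,50,90]).round(4) if r.any() else None)
    for sg in(1,-1):
        k=r&(Y*sg>0); print('  rim side',sg,k.sum(),np.median(z[k]).round(4) if k.any() else '')
E
python3 -c "
from h import *
st();soap('top','t6');soap('side','s6')
import h
"
```

```text
tip stand frame mm: x 0.3 y 0.8 z 115.7 F x 1.2 y 0.3 z -11.0 T [ 0.03 -0.34  0.05] t 19.12
top soap z 0 None rim 125 [0.1375 0.1398 0.1433]
  rim side 1 125 0.1398
  rim side -1 0 
side soap z 298 [0.1468 0.1488 0.1506] rim 221 [0.1375 0.1395 0.1416]
  rim side 1 47 0.1397
  rim side -1 174 0.1395
```

>>> arm_command(steps=[[[10,0,0,-0.04,0],[10,0,0,-0.08,0],[10,0,0,-0.12,0],[10,0,0,-0.16,0],[10,0,0,-0.2,0],[10,0,0,-0.24,0],[10,0,0,-0.28,0],[10,0,0,-0.32,0]]])

```text
clock: 19.88
ee_pos: [0.589, -0.0675, 0.2144]
tool_rot: [-0.0, 0.672, 0.74, -0.0]
wrist_force: [1.4, -0.1, -10.7]
width: 0.0168
```

>>> arm_command(steps=[[[10,0,0,-0.04,0],[10,0,0,-0.08,0],[10,0,0,-0.12,0],[10,0,0,-0.16,0],[10,0,0,-0.2,0],[10,0,0,-0.24,0],[10,0,0,-0.28,0],[10,0,0,-0.32,0]]])

```text
clock: 20.55
ee_pos: [0.589, -0.0675, 0.2177]
tool_rot: [-0.0, 0.672, 0.74, -0.0]
wrist_force: [0.8, 0.2, -10.8]
width: 0.0171
```

>>> arm_command(steps=[[[10,0,0,-0.04,0],[10,0,0,-0.08,0],[10,0,0,-0.12,0],[10,0,0,-0.16,0],[10,0,0,-0.2,0],[10,0,0,-0.24,0],[10,0,0,-0.28,0],[10,0,0,-0.32,0]]])

```text
clock: 21.22
ee_pos: [0.589, -0.0676, 0.2208]
tool_rot: [-0.0, 0.672, 0.74, -0.0]
wrist_force: [0.9, 0.4, -11.0]
width: 0.0167
```

```bash
python3 -c "
from h import *
st();soap('side','s7')
"
```

```text
tip stand frame mm: x 0.3 y 0.8 z 125.3 F x 0.9 y 0.3 z -11.0 T [ 0.03 -0.33  0.06] t 21.22
side soap z 291 [0.1565 0.1584 0.1601] rim 238 [0.1375 0.1395 0.1415]
  rim side 1 69 0.1393
  rim side -1 169 0.1396
```

>>> arm_command(steps=[[[10,0,0,-0.03,0],[10,0,0,-0.06,0],[10,0,0,-0.09,0],[10,0,0,-0.09,0],[10,0,0,-0.09,0],[10,0,0,-0.09,0],[10,0,0,-0.09,0],[10,0,0,-0.09,0]]])

```text
clock: 21.93
ee_pos: [0.589, -0.0676, 0.2218]
tool_rot: [0.0, 0.672, 0.74, -0.0]
wrist_force: [1.0, 0.7, -9.6]
width: 0.0172
```

```bash
python3 -c "
from h import *
st();soap('side','s8')
"
```

```text
tip stand frame mm: x 0.3 y 0.8 z 126.3 F x 1.0 y 0.6 z -9.6 T [ 0.06 -0.29  0.02] t 21.93
side soap z 299 [0.1577 0.1594 0.1612] rim 229 [0.1376 0.1398 0.1417]
  rim side 1 68 0.1394
  rim side -1 161 0.1399
```

>>> arm_command(steps=[[[10,0,0,0.1,0],[10,0,0,0.4,0],[10,0,0,0.8,0],[10,0,0,1.3,0],[10,0,0,1.8,0],[10,0,0,2.2,0],[10,0,0,2.4,0],[10,0,0,2.4,0]]])

```text
clock: 22.65
ee_pos: [0.5886, -0.0675, 0.1969]
tool_rot: [-0.001, 0.672, 0.74, -0.001]
wrist_force: [-0.4, 0.5, -2.5]
width: 0.0169
```

```bash
python3 -c "
from h import *
st();soap('side','s9')
"
```

```text
tip stand frame mm: x -0.1 y 0.8 z 101.4 F x -0.3 y 0.6 z -2.5 T [ 0.   -0.04 -0.01] t 22.65
side soap z 217 [0.1575 0.1593 0.1612] rim 160 [0.1376 0.1395 0.1412]
  rim side 1 0 
  rim side -1 160 0.1395
```

>>> arm_command(steps=[[[10,0,0,0.3,0],[10,0,0,0.7,0],[10,0,0,1.2,0],[10,0,0,1.6,0],[10,0,0,1.9,0],[10,0,0,2.0,0],[10,0,0,2.0,0],[10,0,0,2.0,0]]])

```text
clock: 23.37
ee_pos: [0.5891, -0.0676, 0.1777]
tool_rot: [0.0, 0.672, 0.74, 0.0]
wrist_force: [0.9, 1.1, -4.5]
width: 0.0172
```

```bash
python3 -c "
from h import *
st()
"
```

```text
tip stand frame mm: x 0.4 y 0.7 z 82.2 F x 1.0 y 1.0 z -4.5 T [ 0.02 -0.08 -0.03] t 23.37
```

>>> arm_command(steps=[[[10,0,-0.4,0,0],[10,0,-1.2,0,0],[10,0,-2.4,0,0],[10,0,-3.6,0,0],[10,0,-4.8,0,0],[10,0,-6,0,0],[10,0,-6.8,0,0],[10,0,-7,0,0]]])

```text
clock: 24.03
ee_pos: [0.5171, -0.0747, 0.1779]
tool_rot: [-0.001, 0.673, 0.74, -0.001]
wrist_force: [0.2, -0.4, -4.3]
width: 0.0168
```

>>> arm_command(steps=[[[10,0,-0.4,0,0],[10,0,-1.2,0,0],[10,0,-2.4,0,0],[10,0,-3.6,0,0],[10,0,-4.8,0,0],[10,0,-5.6,0,0],[10,0,-6,0,0],[10,0,-6,0,0]]])

```text
clock: 24.7
ee_pos: [0.4589, -0.0802, 0.1778]
tool_rot: [-0.0, 0.672, 0.74, -0.0]
wrist_force: [-0.4, 0.3, -4.7]
width: 0.0171
```

```bash
python3 -c "
from h import *
st();goto(.45,-.08,.1696,5.5);soap('side','s10')
"
```

```text
tip stand frame mm: x -130.5 y 0.6 z 82.3 F x -0.4 y 0.3 z -4.7 T [ 0.02 -0.18  0.03] t 24.7
shift cm [ 0.11 -0.88  0.82] twist -0.0 | cur [ 0.4589 -0.0802  0.1778] yaw 5.5 tilt 0.03 F [-0.4   0.31 -4.68] w 0.0171 t 24.7
side soap z 295 [0.1576 0.1594 0.1612] rim 284 [0.1379 0.1397 0.1413]
  rim side 1 117 0.1395
  rim side -1 167 0.1397
```

>>> arm_command(steps=[[[10,0,0,0.2,0],[10,0,0,0.5,0],[10,0,0,0.7,0],[10,0,0,0.8,0],[10,0,0,0.85,0],[10,0,0,0.85,0],[10,0,0,0.85,0],[10,0,0,0.85,0]]])

```text
clock: 25.42
ee_pos: [0.4601, -0.0799, 0.1695]
tool_rot: [0.0, 0.672, 0.74, 0.0]
wrist_force: [-0.1, 1.1, -0.0]
width: 0.017
```

```bash
python3 -c "
from h import *
st()
"
```

```text
tip stand frame mm: x -129.3 y 0.8 z 74.0 F x -0.0 y 1.1 z -0.0 T [ 0.14 -0.04  0.04] t 25.42
```

>>> arm_command(steps=[[[15,0,0,0,0],[30,0,0,0,0],[60,0,0,0,0],[100,0,0,0,0],[100,0,0,0,0],[100,0,0,0,0],[100,0,0,0,0],[100,0,0,0,0]]])

```text
clock: 26.08
ee_pos: [0.4597, -0.0801, 0.1692]
tool_rot: [0.0, 0.672, 0.74, -0.0]
wrist_force: [-0.5, 0.2, -0.2]
width: 0.0854
```

>>> arm_command(steps=[[[100,0,0,-0.5,0],[100,0,0,-1.5,0],[100,0,0,-3,0],[100,0,0,-5,0],[100,0,0,-7,0],[100,0,0,-9,0],[100,0,0,-10,0],[100,0,0,-10,0]]])

```text
clock: 26.75
ee_pos: [0.4612, -0.0803, 0.272]
tool_rot: [0.003, 0.672, 0.74, 0.002]
wrist_force: [0.1, -0.3, 0.9]
width: 0.0856
```

```bash
python3 -c "
from h import *
st();soap('side','s11');g=load('s11')
cv2.imwrite('pics/s11c.png',cv2.resize(g['img'][140:380,140:460],(800,600),interpolation=cv2.INTER_CUBIC))"
```

```text
tip stand frame mm: x -128.2 y 0.3 z 176.5 F x 0.0 y -0.3 z 0.9 T [ 0.01 -0.01 -0.  ] t 26.75
side soap z 298 [0.1574 0.1594 0.1615] rim 287 [0.1374 0.1395 0.1416]
  rim side 1 115 0.1393
  rim side -1 172 0.1396
```

View pics/s11c.png

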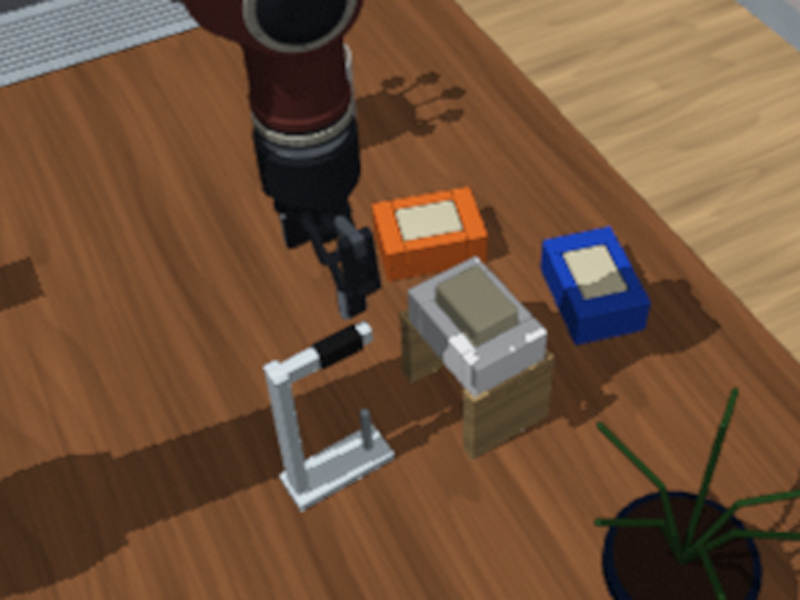

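The tool stands upright in front of the stand, around (330,420) in the crop. The soap bar stands proud of the mould at (478,300), the mould is seated, and the gripper is clear of everything.

```bash
python3 -c "
from h import *
print(read_state()['dq'].round(3)); print(close_job())"
```

```text
[-0.003  0.029 -0.     0.044  0.    -0.012  0.   ]
the job is handed in; nothing more can be done
None
```

The soap is pushed up and the job is handed in at about 27 s on the clock, out of 72 s.

- **Grip:** My first grip left the tool tilted by about 1.6°. I stood it back on the worktop in front of the stand and re-gripped it straight.
- **Hole:** The rod entered the hole on the first upward feel, near y = 0. I confirmed it by touching the hole's -y wall.
- **Push:** I pushed at about 5 mm/s with roughly 7 N on the bar, below the 11 N that could lift the mould.
- **Soap height:** The side camera put the bar's top about 19.6 to 20 mm above the rim. The rod height gave 20.3 mm, so the two agree within about 0.5 mm.
- **Mould:** The rim read 0.1395 to 0.140 m throughout, level on both sides, so the mould did not lift.
- **Tool:** It was drawn straight out and stands upright, with its rod about 129 mm in front of the stand's centre. The last picture shows it released, with the gripper about 10 cm above it.
- **Bystanders:** I never moved towards the pot, jug or cup. The last picture shows the pot, but the jug and cup are not clearly in view, so I did not check those two separately at the end.

No check failed.

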